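# Raise the hood sash to its mark and start the fan

### The arm

A 7-joint arm with a two-finger parallel gripper is mounted at the origin on a cart in front of the work surface, level with it; the furniture and walls round the work are solid. World frame = base frame: x ahead of the robot, y to its left, z up, the work surface at z = 0. Lengths are in m, angles in rad, forces in N, time in s.
With the tool pointing down it reaches from about 0.4 to 0.875 m from the base axis. Payload 4.4 kg.
Tool frame: the origin (TCP) lies midway between the tips of the shut fingers; the grasp point (between the pads) lies 19 mm behind it (arm.tcp_to_grasp is the z of the grasp point in the tool frame, in m); z points along the fingers, y is the line along which they close (so a half turn about z gives the same grasp; the last joint's range is limited). The gripper opens to 85 mm and grips with 20 to 120 N. Pads are 22 mm wide; open, the fingers measure 114 mm over their backs; the gripper's body (76 mm by 85 mm) begins 54 mm behind the grasp point. The pads swing forward as they close: fully open they stand 13 mm farther back than shut.
Start: joints at [1.081, 0.628, 0.038, 1.517, -0.027, 0.996, -0.02], TCP at [0.267, -0.592, 0.231] pointing down, gripper open.
Joint ranges: [-3.06, 3.06], [-0.37, 2.12], [-1.25, 1.32], [0.18, 2.47], [-1.1, 4.24], [0.23, 1.98], [-2.94, 2.94]. Speed limits (rad/s): [2.57, 2.57, 3.14, 3.14, 3.14, 3.14, 3.14].

### API

Orientations are given as [roll, pitch, yaw] about the fixed x, y, z axes, in that order (R = Rz(yaw) Ry(pitch) Rx(roll)).
In Python, from workcell import arm, hand, kin, cams, workorder gives the robot as it stands. Calls block until the motion is done:
- arm.move_to(position, orientation): joint-space move of the TCP to a pose.
- arm.movel(position, rot=None, feed=0.15, max_force=None): straight line of the TCP; rot=None keeps the orientation; feed is the mean speed in m/s. With max_force (N) it stops when the force on the tool has changed by that much, and returns True; else False.
- arm.move_joints(angles): joint-space move.
- hand.set_gripper(opening, strength=None): finger opening in m; strength is the grip in N (None keeps the last); returns when the fingers have stopped.
- arm.dwell(seconds).
- kin.inverse_kinematics(position, orientation): joint angles nearest the present ones, or None.
- arm.sense(): the state.
- cams.capture(name): name is "scene" or "top" or "wrist"; returns a dict with "color" (384x512x3 uint8, red, green, blue), "fovy" (degrees; the focal length in pixels is half the picture's height over the tangent of half this angle, whatever the lens; pixels are square), "cx", "cy" (the principal point, pixels), "rvec" (rotation vector, rad) and "tvec" (3), from world to camera coordinates, as OpenCV has them; the wrist camera has in their place "tool_from_camera" (4x4, takes a point from camera to tool coordinates, whose origin is the TCP and whose axes are the flange's). Camera axes: x right, y down, z forward; pixel columns grow to the right and rows downward; lengths in m; the calibration is good to about 2 mm. The wrist camera is an equidistant fisheye: a pixel r from the principal point sees the ray r / f radians off the axis. A picture is of the moment at which its call begins: read the wrist's pose just before it. There is no depth.
A pose or a line that the arm cannot do raises arm.PlanningError and nothing moves.
- workorder.hand_in(): hands the job in; it is judged then, once.
Trained networks look in a picture, given as the dict that the camera call returned (one of the last four; its "shot" number tells which), for a name from the list of things; names that differ only in an ending like _2 or _b are one class to them, and where a whole thing is asked for, a point or a joint stands for the part that bears it (a point fixed in the world has none). Each returns a list of dicts, best first, with "p" (0 to 1); they miss things now and then, are a little off and sometimes report something else, mostly with a low value. They report only what shows in the picture. A call takes as long as a camera call.
- cams.trace(target, picture): "pixels" (384x512 bool, what is visible of it) and "extent" ([left, top, right, bottom] in pixels, round what is visible of it).
- cams.pinpoint(target, picture): "uv" ([column, row] in pixels: a listed point, or the origin of a listed thing).
The state is a dict: "time": time; "joint_pos": joint angles; "joint_vel": joint speeds; "joint_torque": joint torques, N m; "eef_pos": TCP position; "eef_rot": TCP orientation; "force": force on the tool from outside, world axes, zero at the start; "moment": the same for the moment, N m; "opening": finger opening in m; "grip_force": force on a finger pad.
Only numpy, scipy, OpenCV 4.12 (cv2) and the standard library are available. Lean on these libraries where they do the work, as an engineer would, in place of code of your own. Each camera call takes 0.05 s, during which the arm holds its last target. There are 200 camera calls.

### The job

Open the small bench hood for work: put the fingertips beneath the blue lip of its sloping sash and push the sash up, without grasping it or pushing on its glass, until the red pointer stands level with the green band on the right rail, and leave it standing there. Then press the green fan button on the bench fully down and let it go. Leave the mark, the vials, the beaker and the wash bottle where they stand.

Things in the scene. Friction and masses are not known exactly. Their poses are not given: they have to be found in the camera images.
- hood: small white bench hood with clear sides, 290 deep x 220 wide x 400 high, fixed. Origin: centre of its underside; x points level into it, y left, z up; may be yawed. Its open front slopes back 0.6 rad from vertical: the slope runs up along (sin 0.6, 0, cos 0.6) in these axes, outward normal (-cos 0.6, 0, sin 0.6). Rails 20 wide edge it, 96 left and right of the middle. Sill along the front 20 high.
- sash (a joint): how far the sash has been pushed up along the slope, m, 0 (lowest) to 0.17 (top stop); it starts between 0 and 0.03. Counterweighted: it stays where it is left, and moves either way at about 2 to 6 N along the slope.
- lip_bar (a point): middle of the blue round bar (12 diameter, 150 long, level) that edges the sash's blue lip. Axes: x into the hood square to the slope, y along the lip, z up the slope. The lip, 10 thick and 150 wide, joins the bar to the bottom edge of the glass 38 away (+x); beneath it is open space. Push up (+z) anywhere under lip or bar.
- glass (a point): centre of the outer face of the sash's clear pane (170 wide, 190 long along the slope, steel edging). The pane, and the black rubber strip on top of the lip (20 x 144, its top 9 above the bar's middle along the slope), are not to be touched. Axes as lip_bar.
- pointer (a point): tip of the small red pointer at the right end of the lip, moves with the sash. Same axes as lip_bar.
- band (a point): centre of the green band, 16 tall along the slope, on a black clip on the hood's right rail beside the pointer's path. Axes as lip_bar. Set anew each time, 0.08 to 0.14 m of sash travel above the lowest position; clamped, must stay where it is. The sash is right when the pointer's z in this frame is 0, give or take 8 mm.
- fan (a joint): green round fan button, 32 diameter, in a low grey housing on the bench right of the hood, pressed straight down; 0 released, 0.006 m fully down, which takes 5 N; springs back.
- fan_top (a point): centre of the top face of the fan button, z up.
- beaker: clear 100 ml beaker, 56 diameter x 68, stands in the hood behind the sash. Origin under its centre.
- tall_vial: brown glass vial with black cap, 28 diameter x 53, stands in the hood behind the sash. Origin under its centre.
- brown_vial: brown glass vial with black cap, 28 diameter x 49, on the bench left of the hood. Origin under its centre.
- clear_vial: clear glass vial with white cap, 28 diameter x 46, on the bench left of the hood. Origin under its centre.
- wash_bottle: white squeeze wash bottle with red swan neck, 90 x 62 x 188, on the bench far right. Origin under its centre.

How it is judged:
By the outcome, as a careful person would: the job done as asked, in the order asked, and still so for the second after the job is handed in, with the robot touching nothing.
It also fails if it takes over 58 s, if anything falls off the work surface, if the arm or the gripper's body presses on something with over 40 N, if the wrist force passes 120 N, or if a joint passes its speed limit or range.

## Working session

There is one attempt and no reset: what is moved stays moved. The work goes in short steps, each a Python script; the robot and the scene stay as the last script left them, time stands still between calls to the robot, and variables do not carry over. Pictures are saved under pics/ and viewed, at most 10 in all, crops included, and the job is handed in when it is done.

```bash
ls; mkdir -p pics
cat > h.py <<'E'
import numpy as np, cv2
from workcell import arm, hand, kin, cams, workorder
def shot(n,save=None):
    p=cams.capture(n)
    if save: cv2.imwrite('pics/'+save,p['color'][:,:,::-1])
    return p
def ray(p,uv):
    f=p['color'].shape[0]/2/np.tan(np.radians(p['fovy'])/2)
    d=np.array([(uv[0]-p['cx'])/f,(uv[1]-p['cy'])/f,1.]);R=cv2.Rodrigues(np.array(p['rvec'],float))[0]
    d=R.T@d;return -R.T@np.array(p['tvec'],float).ravel(),d/np.linalg.norm(d)
def tri(rs):
    A=sum(np.eye(3)-np.outer(d,d) for c,d in rs);b=sum((np.eye(3)-np.outer(d,d))@c for c,d in rs)
    x=np.linalg.solve(A,b);return x,[round(1000*np.linalg.norm((np.eye(3)-np.outer(d,d))@(x-c)),1) for c,d in rs]
def proj(p,X):
    f=p['color'].shape[0]/2/np.tan(np.radians(p['fovy'])/2)
    K=np.array([[f,0,p['cx']],[0,f,p['cy']],[0,0,1.]])
    return cv2.projectPoints(np.array(X,float).reshape(-1,1,3),np.array(p['rvec'],float),np.array(p['tvec'],float),K,None)[0].reshape(-1,2)
E
python3 - <<'E'
from h import *
np.set_printoptions(precision=4,suppress=True)
S=shot('scene','s0.png');T=shot('top','t0.png')
for n in ['hood','lip_bar','glass','pointer','band','fan_top','beaker','tall_vial','brown_vial','clear_vial','wash_bottle']:
    r=[cams.pinpoint(n,p) for p in (S,T)]
    print(n,[[(np.round(d['uv'],1).tolist(),round(d['p'],2)) for d in q[:2]] for q in r],end=' ')
    if r[0] and r[1]: print(*tri([ray(S,r[0][0]['uv']),ray(T,r[1][0]['uv'])]))
    else: print()
print(ray(S,(256,192)),ray(T,(256,192)),arm.sense()['time'])
E
```

```text
pics
hood [[([216.8, 213.7], 0.81)], [([203.9, 191.2], 0.91)]] [ 0.6965  0.0601 -0.0803] [np.float64(2.2), np.float64(2.2)]
lip_bar [[([225.2, 215.6], 0.66)], [([197.9, 203.9], 0.68)]] [0.5393 0.0964 0.1927] [np.float64(1.6), np.float64(1.6)]
glass [[([215.6, 196.0], 0.65)], [([193.5, 178.2], 0.72)]] [0.6183 0.0835 0.2146] [np.float64(2.6), np.float64(2.6)]
pointer [[([241.6, 202.9], 0.71), ([206.8, 300.5], 0.38)], [([225.6, 192.8], 0.97)]] [ 0.5791 -0.0033  0.1173] [np.float64(0.2), np.float64(0.2)]
band [[([232.6, 183.7], 0.44)], [([222.3, 169.9], 0.48)]] [ 0.6537 -0.0173  0.147 ] [np.float64(2.9), np.float64(2.9)]
fan_top [[([308.0, 212.7], 0.63)], [([298.0, 221.5], 0.62)]] [ 0.4159 -0.2113  0.0457] [np.float64(3.3), np.float64(3.3)]
beaker [[], [([194.8, 178.4], 0.59)]] 
tall_vial [[], []] 
brown_vial [[([207.0, 299.3], 0.39)], [([162.0, 288.5], 0.47)]] [ 0.3767  0.3052 -0.0077] [np.float64(5.2), np.float64(5.2)]
clear_vial [[([182.2, 310.2], 0.55)], [([130.6, 289.4], 0.45)]] [0.4016 0.4023 0.0027] [np.float64(1.0), np.float64(1.0)]
wash_bottle [[([367.5, 168.0], 0.77)], [([388.5, 186.3], 0.65)]] [ 0.4466 -0.5999 -0.0195] [np.float64(2.9), np.float64(2.9)]
(array([-0.0677,  0.3868,  1.5016]), array([ 0.4078, -0.2905, -0.8656])) (array([0.0345, 0.0892, 1.3983]), array([ 0.3673, -0.1369, -0.92  ])) 1.2
```

Run:
```python
import cv2
a=cv2.imread('pics/s0.png')[110:330,130:400];b=cv2.imread('pics/t0.png')[110:330,110:410]
cv2.imwrite('pics/s0c.png',cv2.resize(a,None,fx=2.7,fy=2.7,interpolation=2));cv2.imwrite('pics/t0c.png',cv2.resize(b,None,fx=2.6,fy=2.6,interpolation=2))
```

```text
(no output)
```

View pics/s0c.png

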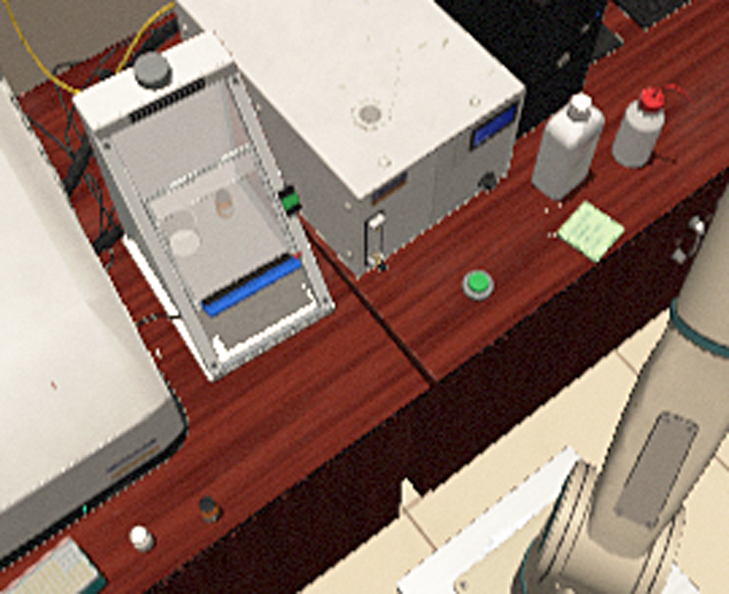

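View pics/t0c.png

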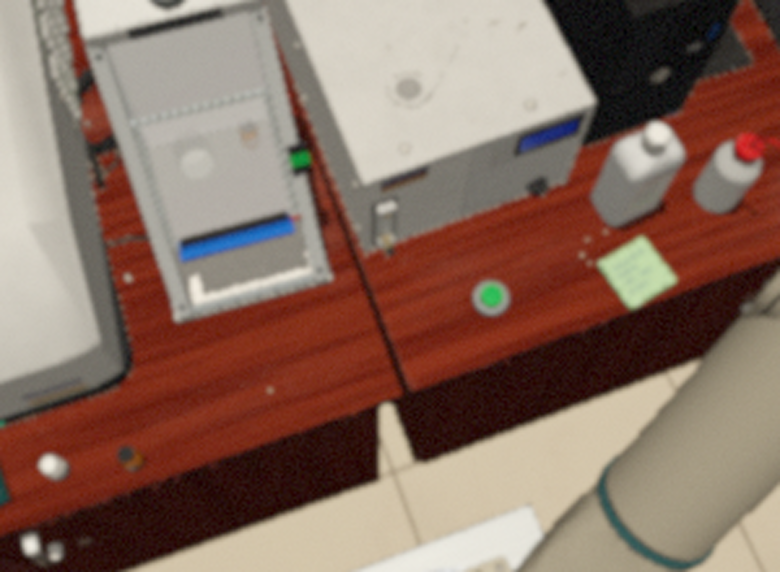

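Run:
```python
from h import *
np.set_printoptions(precision=4,suppress=True)
S=shot('scene');T=shot('top')
def onz(p,uv,z=0.):
    c,d=ray(p,uv);return c+d*(z-c[2])/d[2]
for p,l,r in ((S,(208.9,249.6),(253,223.7)),(T,(178.5,233.1),(236.2,217.7))):
    for z in (0,.02):
        a,b=onz(p,l,z),onz(p,r,z);print(z,a,b,np.linalg.norm(a-b),np.arctan2(-(a-b)[0],(a-b)[1]))
    print('fan z.03',[onz(p,cams.pinpoint('fan_top',p)[0]['uv'],z)[:2] for z in (.02,.03,.045)])
    for n in ('fan','lip_bar','pointer','band','hood'):
        t=cams.trace(n,p)
        if t: 
            ys,xs=np.nonzero(t[0]['pixels']);print(n,t[0]['p'],t[0]['extent'],xs.mean(),ys.mean())
    print(p['fovy'])
for yaw in (-.25,0):
  for pitch in (0,-.2,-.35):
    pass
```

```text
0 [0.5413 0.1916 0.    ] [ 0.5263 -0.0167  0.    ] 0.20879442044359028 -0.07170789304606541
0.02 [0.5332 0.1942 0.02  ] [ 0.5184 -0.0113  0.02  ] 0.2060135425551633 -0.07170789304606562
fan z.03 [array([ 0.4262, -0.2078]), array([ 0.4229, -0.2038]), array([ 0.4179, -0.1978])]
fan 0.39 [305.0, 207.0, 311.8, 220.1] 306.86486486486484 214.7027027027027
lip_bar 0.9 [183.5, 163.5, 241.4, 229.2] 212.53324287652646 195.82406151062867
pointer 0.79 [185.4, 162.3, 243.7, 228.4] 212.38860325621252 195.5771208226221
band 0.56 [233.3, 179.5, 244.4, 193.5] 237.55913978494624 184.38709677419354
hood 0.9 [160.8, 123.1, 251.6, 247.6] 205.39481598166978 184.89331232994414
51.11849856185748
0 [0.5387 0.1959 0.    ] [ 0.5226 -0.0167  0.    ] 0.21314443044492432 -0.0756502163039567
0.02 [0.5315 0.1944 0.02  ] [ 0.5157 -0.0151  0.02  ] 0.2100958868917458 -0.07565021630395659
fan z.03 [array([ 0.4318, -0.2083]), array([ 0.429 , -0.2061]), array([ 0.4246, -0.2029])]
fan 0.39 [294.7, 219.7, 303.1, 228.9] 297.92857142857144 223.81428571428572
lip_bar 0.74 [157.3, 145.3, 225.7, 209.7] 193.23696844993142 176.6042524005487
pointer 0.87 [159.0, 142.6, 225.9, 209.5] 193.1030794165316 176.91734197730958
band 0.44 [160.1, 146.9, 224.5, 209.4] 192.897024406553 176.59913072550987
hood 0.58 [143.0, 95.7, 235.6, 231.6] 188.5859375 160.91153492647058
50.284300087160915
```

```bash
cat >> h.py <<'E'
from scipy.spatial.transform import Rotation as Ro
YAW=-0.073
def rpy(pitch_down,flip=0,yaw=YAW):
    # tool z: into hood, pitched down; tool y along hood +-y
    Rh=Ro.from_euler('z',yaw).as_matrix()
    z=np.array([np.cos(pitch_down),0,-np.sin(pitch_down)]);y=np.array([0,-1. if flip else 1.,0]);x=np.cross(y,z)
    return Ro.from_matrix(Rh@np.stack([x,y,z],1)).as_euler('xyz')
E
python3 - <<'E'
from h import *
np.set_printoptions(precision=3,suppress=True)
lip=np.array([.55,.085,.09]);ns=np.array([np.sin(.6),-.073*.56,np.cos(.6)])
W=shot('wrist');print(W['tool_from_camera'],W['fovy'],W['cx'],W['cy'])
for fl in (0,1):
  for pd in (.1,.35,.6,.8):
    z=np.array([np.cos(pd),-.073*np.cos(pd),-np.sin(pd)])
    for nm,P in (('view',lip-.2*z),('app',lip-.05*z-.03*ns),('in',lip+.015*z-.03*ns),('up',lip+.015*z+.15*ns)):
        print(fl,pd,nm,P,kin.inverse_kinematics(P,rpy(pd,fl)))
E
```

```text
[[ 0.001 -0.951 -0.309  0.078]
 [ 1.     0.002 -0.001 -0.   ]
 [ 0.002 -0.309  0.951 -0.142]
 [ 0.     0.     0.     1.   ]] 65.70646984690485 250.00414874136828 195.5975287749887
0 0.1 view [0.351 0.1   0.11 ] None
0 0.1 app [0.483 0.09  0.07 ] None
0 0.1 in [0.548 0.085 0.064] None
0 0.1 up [0.65  0.078 0.212] None
0 0.35 view [0.362 0.099 0.159] None
0 0.35 app [0.486 0.09  0.082] None
0 0.35 in [0.547 0.085 0.06 ] None
0 0.35 up [0.649 0.078 0.209] None
0 0.6 view [0.385 0.097 0.203] None
0 0.6 app [0.492 0.089 0.093] None
0 0.6 in [0.545 0.085 0.057] None
0 0.6 up [0.647 0.078 0.205] [ 0.193  0.772 -0.807  2.389  2.373  1.169 -0.983]
0 0.8 view [0.411 0.095 0.233] None
0 0.8 app [0.498 0.089 0.101] None
0 0.8 in [0.544 0.085 0.054] None
0 0.8 up [0.645 0.078 0.203] [ 0.007  0.571 -0.437  2.261  2.26   0.627 -0.949]
1 0.1 view [0.351 0.1   0.11 ] None
1 0.1 app [0.483 0.09  0.07 ] None
1 0.1 in [0.548 0.085 0.064] None
1 0.1 up [0.65  0.078 0.212] None
1 0.35 view [0.362 0.099 0.159] None
1 0.35 app [0.486 0.09  0.082] None
1 0.35 in [0.547 0.085 0.06 ] None
1 0.35 up [0.649 0.078 0.209] None
1 0.6 view [0.385 0.097 0.203] None
1 0.6 app [0.492 0.089 0.093] None
1 0.6 in [0.545 0.085 0.057] None
1 0.6 up [0.647 0.078 0.205] [ 0.329  0.89  -1.061  2.386  2.304  1.321  2.333]
1 0.8 view [0.411 0.095 0.233] None
1 0.8 app [0.498 0.089 0.101] None
1 0.8 in [0.544 0.085 0.054] None
1 0.8 up [0.645 0.078 0.203] [ 0.057  0.583 -0.51   2.259  2.224  0.659  2.24 ]
```

```bash
cat > scan.py <<'E'
from h import *
np.set_printoptions(precision=2,suppress=True)
lip=np.array([.55,.085,.09]);Rh=Ro.from_euler('z',YAW).as_matrix();ns=Rh@[np.sin(.6),0,np.cos(.6)]
import time;t0=time.time()
for pd in (.6,.8,1.,1.2):
  for dy in (-1.2,-.8,-.4,0,.4,.8,1.2):
    ok=[]
    for roll in np.arange(0,2*np.pi,np.pi/4):
      R=Ro.from_euler('z',YAW+dy)*Ro.from_euler('y',pd+np.pi/2)*Ro.from_euler('z',roll)
      z=R.as_matrix()[:,2];e=R.as_euler('xyz')
      s=''.join('1' if kin.inverse_kinematics(P,e) is not None else '0' for P in (lip-.05*z-.03*ns,lip+.015*z-.02*ns,lip+.015*z+.04*ns,lip+.015*z+.1*ns))
      ok.append(s)
    print(pd,dy,*ok)
print(time.time()-t0)
E
python3 scan.py
```

```text
0.6 -1.2 1111 1111 1111 1111 1111 1111 1111 1111
0.6 -0.8 1111 1111 1011 1111 1111 1111 1111 1111
0.6 -0.4 0111 0111 0111 0111 0111 0111 0111 0111
0.6 0 0000 0000 0000 0000 0000 0000 0000 0000
0.6 0.4 0000 0000 0000 0000 0000 0000 0000 0000
0.6 0.8 0111 0111 0111 0111 0111 0111 0111 0111
0.6 1.2 0001 0000 0001 0001 0001 0001 0001 0001
0.8 -1.2 1111 1111 1111 1111 1111 1111 1111 1111
0.8 -0.8 1111 1111 1111 1111 1111 1111 1111 1111
0.8 -0.4 1111 1111 1111 1111 1111 1111 1111 1111
0.8 0 0011 0011 0011 0011 0011 0011 0011 0011
0.8 0.4 0011 0001 0001 0001 0001 0001 0001 0001
0.8 0.8 0111 0111 0111 0111 0111 0111 0111 0111
0.8 1.2 1111 1111 1111 1111 1111 1111 0011 1111
1.0 -1.2 1111 1111 1111 1111 1111 1111 1111 1111
1.0 -0.8 1111 1111 1111 1111 1111 1111 1111 1111
1.0 -0.4 1111 1111 1111 1110 1111 1111 1111 1111
1.0 0 0111 0111 0111 0111 0111 0111 0111 0111
1.0 0.4 0111 0111 0111 0111 0111 0111 0111 0111
1.0 0.8 1111 1111 1111 1111 1111 1110 1111 1111
1.0 1.2 1111 1111 1111 1111 1111 1111 1011 1111
1.2 -1.2 1111 1111 1111 1111 1111 1111 1111 1111
1.2 -0.8 1111 1111 1111 1111 1111 1111 1111 1111
1.2 -0.4 1111 1111 1111 1011 1111 1111 1111 1111
1.2 0 1111 1111 1111 1111 1111 1111 1111 1111
1.2 0.4 1111 1111 1111 1111 1111 1111 1111 1111
1.2 0.8 1111 1111 1111 1111 1111 0111 1111 1111
1.2 1.2 1111 1111 1111 1111 1111 1111 1111 1111
9.624359846115112
```

```bash
cat >> h.py <<'E'
def Rt(pd=1.0,dy=-.4,roll=np.pi): return Ro.from_euler('z',YAW+dy)*Ro.from_euler('y',pd+np.pi/2)*Ro.from_euler('z',roll)
def wshot(save=None):
    s=arm.sense();p=shot('wrist',save)
    T=np.eye(4);T[:3,:3]=Ro.from_euler('xyz',s['eef_rot']).as_matrix();T[:3,3]=s['eef_pos']
    p['W']=T@np.array(p['tool_from_camera']);return p
def wray(p,uv):
    f=192/np.tan(np.radians(p['fovy'])/2);v=np.array([uv[0]-p['cx'],uv[1]-p['cy']]);r=np.linalg.norm(v);th=r/f
    d=np.r_[np.sin(th)*v/max(r,1e-9),np.cos(th)];return p['W'][:3,3],p['W'][:3,:3]@d
def wproj(p,X):
    f=192/np.tan(np.radians(p['fovy'])/2);c=p['W'][:3,:3].T@(np.asarray(X)-p['W'][:3,3]);h=np.hypot(c[0],c[1])
    return np.array([p['cx'],p['cy']])+f*np.arctan2(h,c[2])*c[:2]/h
E
python3 - <<'E'
from h import *
np.set_printoptions(precision=4,suppress=True)
s=arm.sense();print(s['eef_rot'],s['opening'])
hand.set_gripper(0.0)
arm.movel([.28,-.42,.38],feed=.3)
arm.move_to([.40,-.2,.30],s['eef_rot'])
W=wshot('w_fan.png')
for d in cams.pinpoint('fan_top',W)[:2]:
    c,r=wray(W,d['uv']);print('fan',d['uv'],d['p'],[(c+r*(z-c[2])/r[2]) for z in (.02,.03)])
lip=np.array([.55,.085,.09]);R=Rt();z=R.as_matrix()[:,2]
for P in (lip-.17*z+[0,0,.05],lip-.15*z+[-.02,-.06,.03]):
    try: arm.move_to(P,R.as_euler('xyz'))
    except Exception as e: print(P,e);continue
    W=wshot(f'w_lip{P[1]:.3f}.png')
    for n in ('lip_bar','pointer','band','glass','hood'):
        print(n,[(np.round(d['uv'],1),round(d['p'],2)) for d in cams.pinpoint(n,W)[:2]],[np.round(wray(W,d['uv']),4).tolist() for d in cams.pinpoint(n,W)[:1]])
print(arm.sense()['time'],arm.sense()['eef_pos'])
E
ls pics
```

```text
[-3.1416 -0.0001  0.4238] 0.08557922993144226
fan [265.0, 147.3] 0.62 [array([ 0.4201, -0.2151,  0.02  ]), array([ 0.4213, -0.214 ,  0.03  ])]
lip_bar [(array([240.9, 170.5]), 0.95), (array([439.4, 189.5]), 0.6)] [[[0.4579, 0.1306, 0.4458], [0.3104, -0.1229, -0.9426]]]
pointer [(array([301.7, 131.7]), 0.96)] [[[0.4579, 0.1306, 0.4458], [0.3208, -0.3556, -0.8779]]]
band [(array([290.1,  69.6]), 0.59)] [[[0.4579, 0.1306, 0.4458], [0.4966, -0.3994, -0.7706]]]
glass [(array([211.6,  89.7]), 0.62), (array([243.1, 169.6]), 0.58)] [[[0.4579, 0.1306, 0.4458], [0.5658, -0.1466, -0.8114]]]
hood [(array([223.6, 143.1]), 0.88)] [[[0.4579, 0.1306, 0.4458], [0.4117, -0.1101, -0.9046]]]
lip_bar [(array([179.1, 174.1]), 0.84)] [[[0.4472, 0.0663, 0.4089], [0.387, 0.0689, -0.9195]]]
pointer [(array([255., 134.]), 0.85)] [[[0.4472, 0.0663, 0.4089], [0.3897, -0.2163, -0.8952]]]
band [(array([234.1,  66.4]), 0.69)] [[[0.4472, 0.0663, 0.4089], [0.5899, -0.2418, -0.7705]]]
glass [(array([144.9,  87.9]), 0.82)] [[[0.4472, 0.0663, 0.4089], [0.6497, 0.0497, -0.7586]]]
hood [(array([177.6, 145.3]), 0.95)] [[[0.4472, 0.0663, 0.4089], [0.4679, 0.032, -0.8832]]]
12.4833 [0.4578 0.0619 0.2462]
s0.png
s0c.png
t0.png
t0c.png
w_fan.png
w_lip0.062.png
w_lip0.127.png
```

```bash
python3 - <<'E'
import cv2,numpy as np
a=cv2.imread('pics/w_lip0.127.png');cv2.imwrite('pics/wl.png',cv2.resize(a,(800,600),interpolation=2))
a=cv2.imread('pics/w_fan.png')[80:230,165:365];cv2.imwrite('pics/wf.png',cv2.resize(a,None,fx=2,fy=2))
E
cat > fit.py <<'E'
from h import *
np.set_printoptions(precision=4,suppress=True)
# rays in two wrist views + first scene/top pictures
C1,C2=np.array([.4579,.1306,.4458]),np.array([.4472,.0663,.4089])
D={'lip':([.3104,-.1229,-.9426],[.387,.0689,-.9195]),'ptr':([.3208,-.3556,-.8779],[.3897,-.2163,-.8952]),'band':([.4966,-.3994,-.7706],[.5899,-.2418,-.7705])}
S=shot('scene');T=shot('top')
U={'lip':((225.2,215.6),(197.9,203.9)),'ptr':((241.6,202.9),(225.6,192.8)),'band':((237.6,184.4),(225.4,170.8))}
for n in D:
    w=[(C1,np.array(D[n][0])),(C2,np.array(D[n][1]))]
    print(n,*tri(w),*tri(w+[ray(S,U[n][0]),ray(T,U[n][1])]))
E
python3 fit.py
```

```text
lip [0.5647 0.0881 0.126 ] [np.float64(1.6), np.float64(1.6)] [0.5542 0.0908 0.1566] [np.float64(2.2), np.float64(5.7), np.float64(2.5), np.float64(6.3)]
ptr [ 0.5845 -0.0101  0.0963] [np.float64(1.3), np.float64(1.3)] [ 0.5788 -0.0041  0.1143] [np.float64(0.5), np.float64(3.3), np.float64(1.7), np.float64(1.3)]
band [ 0.6326 -0.0102  0.1705] [np.float64(2.6), np.float64(2.6)] [ 0.6445 -0.0235  0.1496] [np.float64(3.9), np.float64(8.4), np.float64(7.5), np.float64(3.4)]
```

View pics/wl.png

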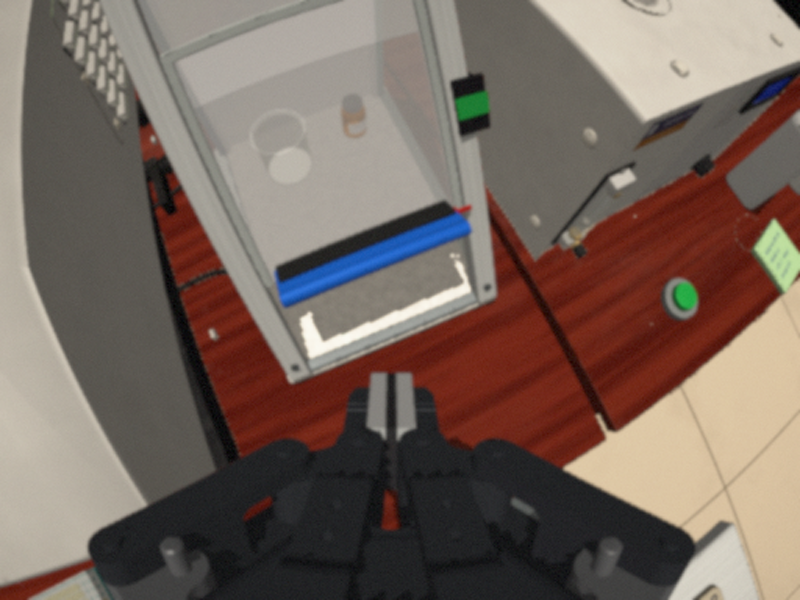

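View pics/wf.png

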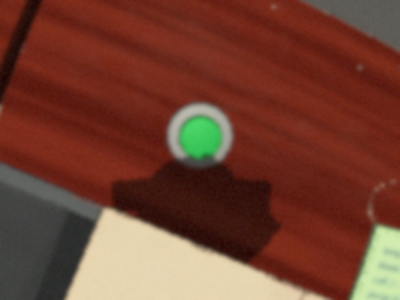

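```bash
cat > fit2.py <<'E'
from h import *
from scipy.optimize import least_squares
np.set_printoptions(precision=4,suppress=True)
S=shot('scene');T=shot('top')
W=wshot();W1=dict(W)
R=Rt();lip=np.array([.55,.085,.09]);z=R.as_matrix()[:,2]
M=np.eye(4);M[:3,:3]=R.as_matrix();M[:3,3]=lip-.17*z+[0,0,.05];W1['W']=M@np.array(W['tool_from_camera']);W1['color']=cv2.imread('pics/w_lip0.127.png')[:,:,::-1]
def ends(img):
    h=cv2.cvtColor(np.ascontiguousarray(img),cv2.COLOR_RGB2HSV);m=((h[...,0]>100)&(h[...,0]<125)&(h[...,1]>150)&(h[...,2]>70)).astype(np.uint8)
    n,l,st,_=cv2.connectedComponentsWithStats(m);k=[i for i in range(1,n) if st[i,0]<320 and st[i,0]+st[i,2]>150 and st[i,2]>25];k=max(k,key=lambda i:st[i,4])
    ys,xs=np.nonzero(l==k);p=np.c_[xs,ys].astype(float);c=p.mean(0);d=np.linalg.svd(p-c,full_matrices=False)[2][0];d*=np.sign(d[0]);t=(p-c)@d
    L=p[t<t.min()+4];Rr=p[t>t.max()-4]
    return c,c+d*t.min(),c+d*t.max(),st[k]
V=[]
for nm,p,pf in (('S',S,lambda X:proj(S,X)[0]),('T',T,lambda X:proj(T,X)[0]),('W1',W1,lambda X:wproj(W1,X)),('W2',W,lambda X:wproj(W,X))):
    e=ends(p['color']);print(nm,*e);V.append((pf,e))
cor=[((208.9,249.6),(253,223.7)),((178.5,233.1),(236.2,217.7)),((187.5,243.8),(316.8,190)),None]
def H(q):return Ro.from_euler('z',q[2]).as_matrix()
sig=[.5,.5,1,1]
def res(q):
    # q: hood x,y,yaw, bar hx,hz
    r=[];Rh=H(q);o=np.r_[q[:2],0]
    for (pf,e),c,s in zip(V,cor,sig):
        X=lambda a,b,z:pf(o+Rh@[a,b,z])
        r+=[*((X(q[3],.075,q[4])-e[1])/2/s),*((X(q[3],-.075,q[4])-e[2])/2/s)]
        if c: r+=[*((X(-.145,.108,0)-c[0])/3/s),*((X(-.145,-.108,0)-c[1])/3/s)]
    return r
s=least_squares(res,[.677,.078,-.073,-.13,.1],loss='soft_l1');q=s.x;print(q,s.cost);print(np.array(res(q)).round(1))
Rh=H(q);o=np.r_[q[:2],0];print('bar',o+Rh@[q[3],0,q[4]])
n=np.array([-np.cos(.6),0,np.sin(.6)]);u=np.array([np.sin(.6),0,np.cos(.6)])
b=np.array([q[3],0,q[4]])
print('bar rel front foot: n',n@(b-[-.145,0,0]),'u',u@(b-[-.145,0,0]))
# pointer / band: intersect wrist rays with plane at normal offset n@bar-dn
for nm,uvs in (('ptr',((301.7,131.7),(255,134))),('band',((290.1,69.6),(234.1,66.4)))):
    for dn in (0,.038):
        for p,uv in zip((W1,W),uvs):
            c,d=wray(p,uv);ch=Rh.T@(c-o);dh=Rh.T@d;t=(n@b-dn-n@ch)/(n@dh);X=ch+t*dh;print(nm,dn,'y',X[1],'u rel bar',u@(X-b))
print(arm.sense()['time'])
E
python3 fit2.py
```

```text
S [222.5212 215.897 ] [205.7201 225.2883] [240.054  206.0967] [205 205  36  22 165]
T [200.4892 201.4589] [179.7272 206.9727] [221.0029 196.011 ] [180 194  42  16 231]
W1 [237.4841 164.9188] [178.5285 188.2875] [298.1557 140.8699] [ 178  136  123   60 2045]
W2 [179.2949 169.8521] [112.6066 197.6582] [244.9483 142.4776] [ 114  136  134   70 2428]
[ 0.6753  0.0799 -0.0706 -0.1045  0.1287] 2.9490098710610484
[ 0.6  0.1  0.2  0.  -0.6  1.   0.4  0.3 -1.3  1.   1.1  0.4 -0.3  0.2
  0.1 -0.1 -0.1 -0.2  0.  -0.4 -0.1 -0.3 -0.5 -0.2  0.2 -0.3 -0.2 -0.2]
bar [0.571  0.0873 0.1287]
bar rel front foot: n 0.03925615869581118 u 0.12905599991480005
ptr 0 y -0.08102154858691772 u rel bar 0.009624451350545501
ptr 0 y -0.0878043609073857 u rel bar 0.004799199028638646
ptr 0.038 y -0.09716862811772908 u rel bar -0.016142368850571256
ptr 0.038 y -0.09633261305714914 u rel bar -0.018331825261678626
band 0 y -0.07921240358374418 u rel bar 0.08825061392455232
band 0 y -0.08497838064600566 u rel bar 0.08096550258576675
band 0.038 y -0.09510942188830632 u rel bar 0.07335155423684879
band 0.038 y -0.09309183066232497 u rel bar 0.06901429637267174
12.7333
```

```bash
cat >> h.py <<'E'
HO=np.array([.6753,.0799,0]);YAW=-.0706;HR=Ro.from_euler('z',YAW).as_matrix()
N=np.array([-np.cos(.6),0,np.sin(.6)]);U=np.array([np.sin(.6),0,np.cos(.6)])
def hp(n,u,y=0.): return HO+HR@(np.array([-.145,y,0])+n*N+u*U)
def nu(X): h=HR.T@(np.asarray(X)-HO)-[-.145,0,0];return h@N,h@U,h[1]
BN,BU=.0393,.129
E
python3 - <<'E'
from h import *
np.set_printoptions(precision=3,suppress=True)
best=None
for pd,dy in ((.7,-.3),(.8,-.2),(.7,-.5),(.8,-.4),(.9,-.3),(1.,-.4)):
    e=Rt(pd,dy).as_euler('xyz')
    ps=[hp(BN+.045,BU-.04),hp(BN-.02,BU-.04),hp(BN-.02,BU),hp(BN-.02,BU+.04),hp(BN-.02,BU+.09)]
    q=[kin.inverse_kinematics(p,e) for p in ps]
    print(pd,dy,[x is not None for x in q])
    if all(x is not None for x in q): best=best or (pd,dy); print(np.array(q)[[0,2,4]])
pd,dy=best;print(best);e=Rt(pd,dy).as_euler('xyz')
p0=hp(BN+.045,BU-.04)
arm.move_to(p0,e)
s=arm.sense();print(s['eef_pos'],s['force'],s['time'])
wshot('w_app.png')
E
python3 -c "
import cv2
cv2.imwrite('pics/wa.png',cv2.resize(cv2.imread('pics/w_app.png'),(760,570),interpolation=2))"
```

```text
0.7 -0.3 [False, True, True, True, True]
0.8 -0.2 [False, True, True, True, True]
0.7 -0.5 [True, True, True, True, True]
[[-0.297  0.9   -0.706  2.41   1.744  1.401  1.648]
 [-0.202  0.894 -0.644  2.258  1.826  1.308  1.84 ]
 [-0.083  0.769 -0.727  2.128  1.731  1.245  2.129]]
0.8 -0.4 [True, True, True, True, True]
[[-0.203  0.829 -0.72   2.443  1.83   1.253  1.765]
 [-0.123  0.827 -0.645  2.282  1.885  1.139  1.952]
 [ 0.043  0.734 -0.808  2.135  1.736  1.119  2.282]]
0.9 -0.3 [True, True, True, True, True]
[[-0.074  0.774 -0.766  2.445  1.883  1.106  1.929]
 [ 0.018  0.798 -0.735  2.276  1.897  1.023  2.134]
 [ 0.164  0.712 -0.881  2.116  1.694  0.992  2.48 ]]
1.0 -0.4 [True, True, True, True, True]
[[ 0.017  0.759 -0.851  2.348  1.697  1.042  2.079]
 [ 0.087  0.801 -0.821  2.177  1.69   0.999  2.284]
 [ 0.191  0.725 -0.923  2.011  1.494  1.011  2.605]]
(0.7, -0.5)
[0.511 0.091 0.121] [-0.344 -0.391  0.49 ] 13.5
```

View pics/wa.png

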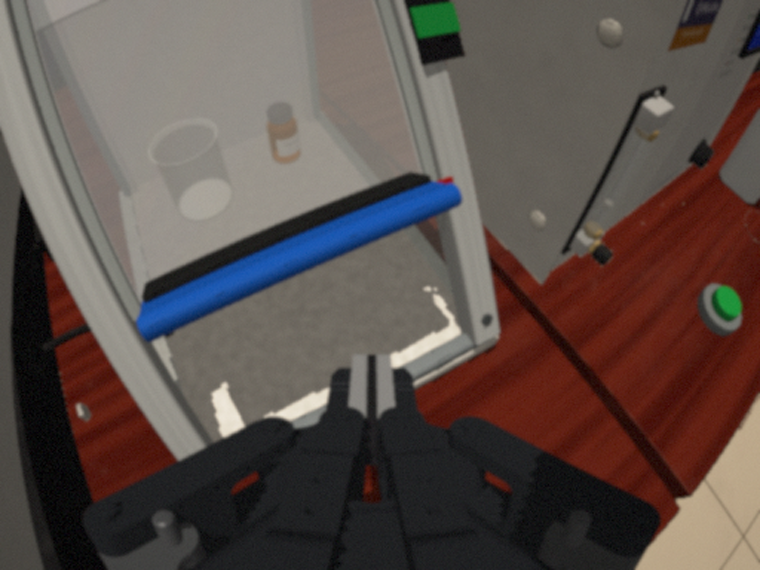

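Run:
```python
from h import *
np.set_printoptions(precision=3,suppress=True)
W=wshot();print([wproj(W,hp(BN,BU,y))*1.484 for y in (.075,-.075)])
print(arm.movel(hp(BN-.02,BU-.04),feed=.08,max_force=8),nu(arm.sense()['eef_pos']),arm.sense()['force'])
f0=arm.sense()['force']
for du in (-.025,-.015,-.005,.01,.025,.035):
    hit=arm.movel(hp(BN-.02,BU+du),feed=.06,max_force=20)
    s=arm.sense();d=HR.T@(s['force']-f0);print(du,hit,np.array(nu(s['eef_pos'])),'n,u,y force',d@N,d@U,d[1])
    if hit: break
W=wshot('w_p1.png')
for n in ('lip_bar','pointer','band'): print(n,[(np.round(d['uv'],1),round(d['p'],2)) for d in cams.pinpoint(n,W)[:2]])
print(arm.sense()['time'])
cv2.imwrite('pics/wp1.png',cv2.resize(W['color'][:,:,::-1],(760,570),interpolation=2))
```

```text
[array([137.392, 322.267]), array([447.236, 187.701])]
False (np.float64(0.01957713501223551), np.float64(0.08881090532213384), np.float64(0.0001556200398627808)) [-0.027 -0.216 -0.276]
-0.025 False [0.019 0.105 0.   ] n,u,y force -0.22594086925075202 0.18982049054411837 0.8717977545087108
-0.015 False [ 0.019  0.114 -0.   ] n,u,y force -0.8364776859916689 -0.6061865902495256 0.28554694035353173
-0.005 False [ 0.019  0.125 -0.   ] n,u,y force 0.8007011600422982 -0.31281371885965026 0.1605981027505233
0.01 False [ 0.019  0.14  -0.   ] n,u,y force 0.5341992202666511 1.5263162087228939 -0.14775185928384207
0.025 False [ 0.019  0.155 -0.   ] n,u,y force 0.3224038346491326 0.05596219452104634 0.8348535683005748
0.035 False [ 0.019  0.164 -0.   ] n,u,y force -0.33568956085002066 -0.4377757605582649 0.24211604980904816
lip_bar [(array([261.8, 239.8]), 0.72)]
pointer [(array([368. , 154.7]), 0.58)]
band [(array([361.9, 122.8]), 0.88)]
16.9083
```

View pics/wp1.png

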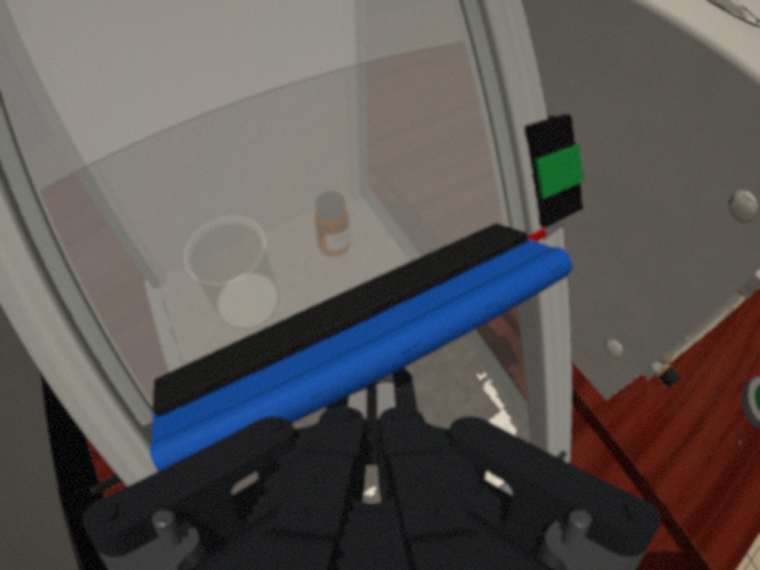

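```bash
cat > tri.py <<'E'
from h import *
np.set_printoptions(precision=4,suppress=True)
W0=wshot();tfc=np.array(W0['tool_from_camera'])
def mk(P,R,f):
    M=np.eye(4);M[:3,:3]=R.as_matrix();M[:3,3]=P;w=dict(W0);w['W']=M@tfc;w['color']=cv2.imread('pics/'+f)[:,:,::-1];return w
lip=np.array([.55,.085,.09]);R=Ro.from_euler('z',-.073-.4)*Ro.from_euler('y',1+np.pi/2)*Ro.from_euler('z',np.pi);z=R.as_matrix()[:,2]
Rp=Rt(.7,-.5)
V={'1':mk(lip-.17*z+[0,0,.05],R,'w_lip0.127.png'),'2':mk(lip-.15*z+[-.02,-.06,.03],R,'w_lip0.062.png'),'a':mk(hp(BN+.045,BU-.04),Rp,'w_app.png'),'p':W0}
def cen(img,kind,near):
    h=cv2.cvtColor(np.ascontiguousarray(img),cv2.COLOR_RGB2HSV).astype(int)
    m=((h[...,0]>45)&(h[...,0]<80)&(h[...,1]>110)&(h[...,2]>50)) if kind=='g' else (((h[...,0]<8)|(h[...,0]>170))&(h[...,1]>170)&(h[...,2]>110))
    ys,xs=np.nonzero(m);k=np.hypot(xs-near[0],ys-near[1])<(18 if kind=='g' else 8);xs,ys=xs[k],ys[k]
    if kind=='g': return np.array([xs.mean(),ys.mean()]),len(xs)
    d=xs;return np.array([xs.max()+.5,ys[xs>=xs.max()-2].mean()]),len(xs)
nb={'1':(301,66),'2':(244,64),'a':(293,13),'p':(376,115)}
npt={'1':(299,133),'2':(255,134),'a':(301,122),'p':(366,158)}
B={k:cen(V[k]['color'],'g',nb[k]) for k in V};P={k:cen(V[k]['color'],'r',npt[k]) for k in V}
print('B',B);print('P',P)
b,e=tri([wray(V[k],B[k][0]) for k in '12p']);print('band',b,e,np.array(nu(b)))
p,e=tri([wray(V[k],P[k][0]) for k in '12a']);print('ptr0',p,e,np.array(nu(p)))
def onplane(w,uv,n):
    c,d=wray(w,uv);a=np.array(nu(c));dd=np.array(nu(c+d))-a;return a+dd*(n-a[0])/dd[0]
for n in (0,.01,.02,.03):
    print(n,*['%s: B u %.4f y %.4f P u %.4f y %.4f; '%(k,*onplane(V[k],B[k][0],n)[1:],*onplane(V[k],P[k][0],n)[1:]) for k in '12ap'])
E
python3 tri.py
```

```text
B {'1': (array([301.891,  67.109]), 321), '2': (array([245.8659,  58.0776]), 425), 'a': (array([292.3618,  12.8962]), 655), 'p': (array([376.3072, 114.5476]), 778)}
P {'1': (array([299.5 , 133.25]), 8), '2': (array([250.5   , 133.1667]), 6), 'a': (array([303.5   , 120.7143]), 11), 'p': (array([367.5   , 156.3077]), 41)}
band [ 0.6249 -0.0196  0.183 ] [np.float64(0.2), np.float64(0.1), np.float64(0.1)] [ 0.0194  0.2085 -0.1028]
ptr0 [0.5776 0.0001 0.1165] [np.float64(1.2), np.float64(0.7), np.float64(0.4)] [ 0.0219  0.1262 -0.0865]
0 1: B u 0.2008 y -0.1117 P u 0.1110 y -0.0944;  2: B u 0.2027 y -0.1080 P u 0.1134 y -0.0917;  a: B u 0.2111 y -0.1157 P u 0.1196 y -0.1001;  p: B u 0.2007 y -0.1224 P u 0.1734 y -0.1082; 
0.01 1: B u 0.2048 y -0.1070 P u 0.1178 y -0.0903;  2: B u 0.2057 y -0.1054 P u 0.1193 y -0.0897;  a: B u 0.2098 y -0.1090 P u 0.1226 y -0.0941;  p: B u 0.2047 y -0.1124 P u 0.1793 y -0.0990; 
0.02 1: B u 0.2088 y -0.1023 P u 0.1246 y -0.0861;  2: B u 0.2087 y -0.1027 P u 0.1253 y -0.0876;  a: B u 0.2086 y -0.1023 P u 0.1257 y -0.0881;  p: B u 0.2087 y -0.1023 P u 0.1851 y -0.0899; 
0.03 1: B u 0.2127 y -0.0976 P u 0.1315 y -0.0820;  2: B u 0.2117 y -0.1001 P u 0.1313 y -0.0855;  a: B u 0.2074 y -0.0956 P u 0.1288 y -0.0822;  p: B u 0.2127 y -0.0922 P u 0.1910 y -0.0808;
```

```bash
cat > chk.py <<'E'
from h import *
def onplane(w,uv,n):
    c,d=wray(w,uv);a=np.array(nu(c));dd=np.array(nu(c+d))-a;return a+dd*(n-a[0])/dd[0]
def red(w,near,r=10):
    h=cv2.cvtColor(np.ascontiguousarray(w['color']),cv2.COLOR_RGB2HSV).astype(int)
    ys,xs=np.nonzero(((h[...,0]<8)|(h[...,0]>170))&(h[...,1]>170)&(h[...,2]>110));k=np.hypot(xs-near[0],ys-near[1])<r;xs,ys=xs[k],ys[k]
    return np.array([xs.max()+.5,ys[xs>=xs.max()-2].mean()]),len(xs)
def green(w,near,r=22):
    h=cv2.cvtColor(np.ascontiguousarray(w['color']),cv2.COLOR_RGB2HSV).astype(int)
    ys,xs=np.nonzero((h[...,0]>45)&(h[...,0]<80)&(h[...,1]>110)&(h[...,2]>50));k=np.hypot(xs-near[0],ys-near[1])<r
    return np.array([xs[k].mean(),ys[k].mean()]),k.sum()
def check(save):
    w=wshot(save)
    gp=wproj(w,hp(.0195,.2085,-.1025))
    try:
        g,ng=green(w,gp);ub=onplane(w,g,.0195)
        pp=wproj(w,hp(.021,.2085,-.088));p,n=red(w,pp,25);up=onplane(w,p,.0205);print('band',g,ng,ub,'ptr',p,n,up,'gap',ub[1]-up[1])
    except Exception as e: print(e,gp)
    return w
E
python3 - <<'E'
from chk import *
np.set_printoptions(precision=4,suppress=True)
arm.movel(hp(BN-.02,BU+.035+.0235),feed=.04,max_force=25);arm.dwell(.2)
w=check('w_p2.png')
for n in ('pointer','band'): print(n,[(np.round(d['uv'],1),round(d['p'],2)) for d in cams.pinpoint(n,w)[:2]])
print(arm.sense()['time'],nu(arm.sense()['eef_pos']))
cv2.imwrite('pics/wp2.png',cv2.resize(w['color'][90:290,200:450,::-1],None,fx=3,fy=3,interpolation=2))
E
```

```text
band [381.2507 148.5461] 694 [ 0.0195  0.209  -0.1036] ptr [366.5 155.5] 46 [ 0.0205  0.2099 -0.0887] gap -0.0008488627888862121
pointer [(array([365.1, 156. ]), 0.64)]
band [(array([366.7, 156.5]), 0.61)]
18.05 (np.float64(0.019267310067656414), np.float64(0.18752503105918453), np.float64(-1.7500030412298804e-05))
```

View pics/wp2.png

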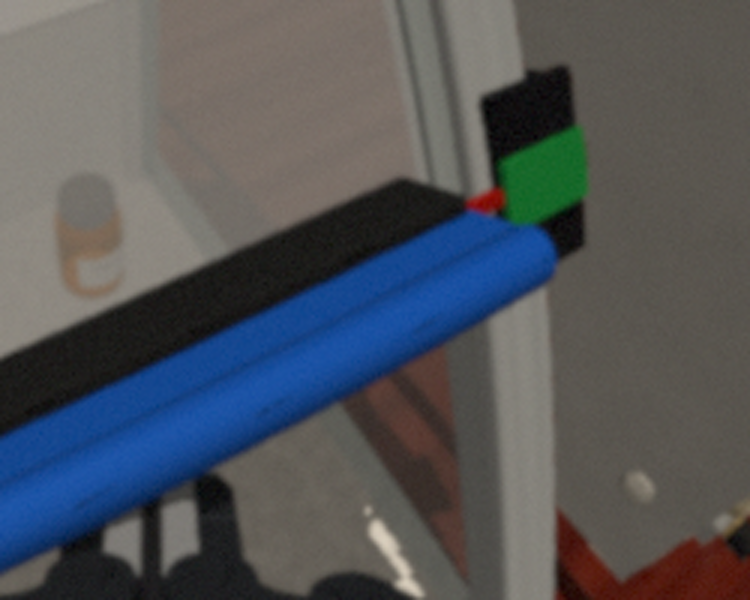

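Run:
```python
from chk import *
np.set_printoptions(precision=4,suppress=True)
arm.movel(hp(BN-.02,BU+.0585-.01),feed=.06)
arm.movel(hp(BN+.07,BU+.0385),feed=.12)
w=check('w_p3.png')
arm.movel(np.array(arm.sense()['eef_pos'])+[-.03,0,.1],feed=.2)
check('w_p4.png')
e=[-np.pi,0,.4238]
arm.move_to([.40,-.15,.28],e)
rs=[]
for P in ([.40,-.21,.25],[.44,-.23,.16]):
    arm.move_to(P,e);arm.dwell(.15);w=wshot('w_f%d.png'%len(rs))
    X=wproj(w,[.423,-.212,.03]);g,n=green(w,X,45);rs.append(wray(w,g));print(X,g,n,[(d['uv'],d['p']) for d in cams.pinpoint('fan_top',w)[:1]])
print(tri(rs),[c+r*(.03-c[2])/r[2] for c,r in rs],arm.sense()['time'])
```

```text
band [300.3585 107.7519] 516 [ 0.0195  0.2087 -0.1032] ptr [286.5 111.5] 2 [ 0.0205  0.2099 -0.0886] gap -0.0012321966169006049
band [272.7591 157.6634] 303 [ 0.0195  0.2085 -0.103 ] ptr [261.5 162.4] 11 [ 0.0205  0.209  -0.0875] gap -0.0005360028460279498
[260.8641 149.6537] [261.7052 152.5351] 441 [([263.7, 152.3], 0.93)]
[226.1565 192.811 ] [229.0794 194.3008] 718 [([225.2, 195.5], 0.66)]
(array([ 0.4181, -0.2161,  0.0153]), [np.float64(0.1), np.float64(0.1)]) [array([ 0.4202, -0.2145,  0.03  ]), array([ 0.4228, -0.2152,  0.03  ])] 23.4667
```

Run:
```python
from chk import *
np.set_printoptions(precision=4,suppress=True)
x,y=.4195,-.2155
arm.movel([x,y,.07],feed=.15);arm.dwell(.3)
f0=arm.sense()['force'];print(f0)
h1=arm.movel([x,y,.004],feed=.03,max_force=3);s=arm.sense();print(h1,s['eef_pos'],s['force']-f0)
h2=arm.movel([x,y,.002],feed=.01,max_force=15);s=arm.sense();print(h2,s['eef_pos'],s['force']-f0)
w=wshot('w_press.png')
print(s['time'])
cv2.imwrite('pics/wpr.png',cv2.resize(w['color'][120:320,150:350,::-1],None,fx=2.5,fy=2.5,interpolation=2))
```

```text
[0.0305 0.7721 0.1985]
True [ 0.4194 -0.2156  0.0176] [0.5433 0.1742 3.1916]
True [ 0.4195 -0.2156  0.016 ] [0.2685 0.6669 7.7513]
26.6583
```

View pics/wpr.png

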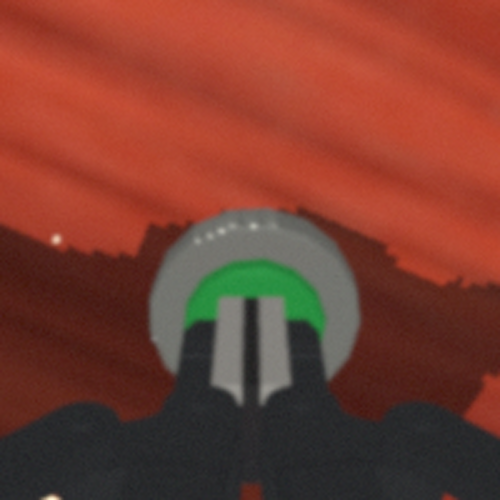

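Run:
```python
from chk import *
np.set_printoptions(precision=4,suppress=True)
x,y=.4195,-.2155
arm.movel([x,y,.035],feed=.05);arm.dwell(.3);f0=arm.sense()['force']
for z in (.025,.023,.021,.019,.017,.016,.015,.014):
    arm.movel([x,y,z],feed=.04);arm.dwell(.15);s=arm.sense();f=(s['force']-f0)[2];print(z,s['eef_pos'][2].round(4) if hasattr(s['eef_pos'][2],'round') else s['eef_pos'][2],f)
    if f>14: break
w=wshot('w_press2.png')
arm.movel([x,y,.035],feed=.06);arm.dwell(.2);w2=wshot('w_rel.png');print(s['time'])
```

```text
0.025 0.025 -0.8347404248216761
0.023 0.023 -0.2650668004061979
0.021 0.0211 1.4194029698864734
0.019 0.0191 2.5831613004499014
0.017 0.0171 4.084090956931648
0.016 0.0161 6.200294486747985
0.015 0.0159 16.15250049221496
30.4917
```

Run:
```python
from chk import *
arm.movel([.40,-.22,.25],feed=.2);arm.dwell(.3)
S=shot('scene');print(cams.pinpoint('pointer',S)[:1],cams.pinpoint('fan_top',S)[:1],arm.sense()['time'])
print(workorder.hand_in())
```

```text
[{'uv': [234.9, 187.5], 'p': 0.79}] [] 32.9583
the job is handed in; nothing more can be done
None
```

The job is handed in at 33 s. The sash stands with its pointer about 1 mm from the band's centre, measured after the fingers left it. I pressed the fan button to its 6 mm stop twice (once to confirm) and let it go both times.

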